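# Tip a sole block out of a packed rack onto the pressing board

### The arm

A 6-joint arm with a two-finger parallel gripper is mounted at the origin on the work surface. World frame = base frame: x ahead of the robot, y to its left, z up, the work surface at z = 0. Lengths are in m, angles in rad, forces in N, time in s.
With the tool pointing down it reaches from about 0.35 to 0.85 m from the base axis. Payload 8.1 kg.
Tool frame: the origin (TCP) lies at the centre of the arm's flange, where the gripper is bolted on; the fingertips stand 186 mm ahead of it and the grasp point (between the pads) lies 167 mm ahead of it; z points along the fingers, y is the line along which they close (so a half turn about z gives the same grasp; the last joint's range is limited). The gripper opens to 93 mm and grips with 3 to 60 N. Pads are 15 mm wide; open, the fingers measure 128 mm over their backs; the gripper's body (75 mm by 188 mm) begins 65 mm behind the grasp point.
Start: joints at [-1.412, 0.13, 1.488, -0, 1.523, -0.085], TCP at [0.145, -0.582, 0.405] pointing down, gripper open.
Joint ranges: [-2.96, 2.96], [-0.89, 2.26], [0.02, 2.5], [-1.34, 4.48], [0, 2.73], [-2.66, 2.66]. Speed limits (rad/s): [2.39, 2.39, 2.79, 3.14, 3.14, 3.14].

### API

Orientations are given as a rotation vector (axis times angle).
In Python, from plant import read_state, read_camera, camera_params, robot gives the robot as it stands.
- The arm moves only by the tool carry_out, never from a script. Its argument "targets" is a list of rows, each an object of numbers: "hand": the opening in per cent of the stroke, from 0 (shut) to 100 (fully open); "x", "y", "z": the shift along the tool's x, y, z in m; "ax", "ay", "az": the turn, a rotation vector about the tool's x, y, z in rad. In form: [{"hand": .., "x": .., "y": .., "z": .., "ax": .., "ay": .., "az": ..}, ...]. A call has 1 to 8 rows; each row is the pose to reach, as a shift and turn from the pose commanded when the call began, along the tool's axes at that moment; what a row does not reach only later rows make up. A row lasts 1/8 s, in which the tool goes at most 62.5 mm and 10.7 degrees, less where a joint would pass 70% of its speed; a pose out of reach is approached as far as the arm can. A call with a gripper value outside its range is refused whole. The fingers move at their own pace and stop on an object; "newtons" is the grip in N (left out, the last holds). Time passes only in rows, so rows that repeat a pose let the fingers close. It gives the time, the measured TCP pose, the force, the opening and the grip force at its end, in the units of the state.
- read_state(): the state, without advancing time (a new reading comes with each control period).
- read_camera(name): name is "scene" or "top" or "wrist"; returns (picture, depth): 480x640x3 uint8, blue, green, red; 480x640 float32, m along the optical axis (not along the pixel's ray), 0 where there is no reading.
- camera_params(name): a dict with "fx", "fy", "cx", "cy" (pixels), "k1" (the pictures are not rectified: a ray, as slopes to the right and down, at radius r is drawn at 1 + k1 r^2 times it, then the intrinsics apply), "position" and "rotation" of the camera in the world. Camera axes: x right, y up, looking along -z (the intrinsics and any distortion apply to the point x, -y, -z); pixel columns grow to the right and rows downward; lengths in m; the calibration is good to about 2 mm. A picture is of the moment at which its call begins: read the wrist's pose just before it. camera_params takes no time and is no camera call; for the wrist camera it gives the pose at the moment of the call.
- robot.close_job(): hands the job in; it is judged then, once.
The state is a dict: "t": time; "q": joint angles; "dq": joint speeds; "joint_torque": joint torques, N m; "tool_pos": TCP position; "orientation": TCP orientation; "force": force on the tool from outside, world axes, zero at the start; "wrist_torque": the same for the moment, N m; "opening": finger opening in m; "gripper_force": force on a finger pad.
Only numpy, scipy, OpenCV 4.12 (cv2) and the standard library are available. Lean on these libraries where they do the work, as an engineer would, in place of code of your own. Each camera call takes 0.05 s, during which the arm holds its last target. There are 200 camera calls.

### The job

Swing the rack's keeper bar wide open, at least about square to the row, and leave it open. Then tip the one block with the flat bar grip outward by its top, its foot still in the rack, and lift it out from under the rear cleat. Set it down under control, upright and wholly on the pressing board between its two strips, then let go, leaving the other blocks standing in the rack and everything else on the bench where it is.

Things in the scene. Friction and masses are not known exactly. Their poses are not given: they have to be found in the camera images.
- rack: fixed wooden storage rack, 114 mm deep, 226 long. Origin on the bench under the middle of the row; x from its open front to its back, y along the row. Floor top 12 mm up. Back panel: inner face x = +48 mm, top 164. End cheeks 14 thick, centres y = +-106, top 124. Five blocks stand in any order at 39 mm spacing with 2 mm gaps, filling the row
- rack_sill (a point): middle of the upper inner edge of the rack's front sill (x = -42, y = 0, z = 28 mm of the rack). The sill runs along y the length of the row, 10 mm thick. It keeps the blocks' feet in and is the edge they pivot on when tipped outward (towards -x)
- rack_cleat (a point): middle of the lower front edge of the cleat along the rack's back (x = +26, z = 154 mm of the rack). The cleat is 10 mm high and overhangs the rear of the block tops, 12 mm above them, so a block goes neither straight up nor straight out over the sill: tip its top outward (0.2 rad clears the cleat, 0.4 leaves room), then lift it along its own tilted axis
- sole_block: the wanted wooden block: body 80 (x) x 37 (y) x 130 (z) mm, about 0.3 kg, origin at the centre of its underside; x from rack front to back. It alone has a flat-sided bar grip on top, 16 (x) x 30 (y) mm, 40 mm high (up to 170), centred at x = -18 mm: pinch it front to back. Starts 2 to 6 mm behind the sill, anywhere in the row
- sole_grip (a point): middle of the wanted block's bar grip, 154 mm above its underside, x = -18 mm
- keeper (a joint): steel keeper bar across the blocks' fronts, on an upright pin at the rack's +y end. 0 = shut, grows as the free end swings out towards the robot (clockwise from above), 1.57 = square to the row, stop at 1.8 rad; starts at 0 to 0.12. Bar 175 mm long, 10 thick, 18 high, centre 110 mm above the bench. About 1.2 N at the peg; stays where left. Shut, it stops the blocks tipping
- keeper_grip (a point): grip point on the keeper's upright round steel peg: 14 mm thick, from 112 to 174 mm above the bench, this point 155 mm above it. The peg stands 30 mm in front of the bar, 104 mm from the pivot, and circles the pivot as the joint turns
- keeper_pivot (a point): the keeper's upright pivot axis, 110 mm above the bench; at x = -54 mm, y = +106 mm of the rack
- board: dark wooden pressing board, fixed, 150 (x) x 110 (y) mm, 18 mm thick; origin under its centre, x along the strips. Two wooden guide strips run its whole length: each 14 mm wide, 14 mm higher than the board, centres at y = +-37 mm, leaving a 60 mm wide lane between them along the middle
- tin_can: bystander: dark metal can, 76 mm across, 110 mm high, origin at the centre of its underside
- hat_block: bystander: wooden dome-shaped hat block, 140 mm across, 114 mm high, origin under its centre
- beaker: bystander: blue plastic beaker, 80 mm across, 90 mm high, origin under its centre
- block_1: another block of the row, body 80 x 37 x 130 mm like the wanted one, but with a round peg grip (16 mm across, 24 mm high) on its top; origin at the centre of its underside. Stays in the rack
- block_2: another block of the row, body 80 x 37 x 130 mm like the wanted one, but with a round peg grip (16 mm across, 24 mm high) on its top; origin at the centre of its underside. Stays in the rack
- block_3: another block of the row, body 80 x 37 x 130 mm like the wanted one, but with a round peg grip (16 mm across, 24 mm high) on its top; origin at the centre of its underside. Stays in the rack
- block_4: another block of the row, body 80 x 37 x 130 mm like the wanted one, but with a round peg grip (16 mm across, 24 mm high) on its top; origin at the centre of its underside. Stays in the rack
Not all that is in view belongs to the job. Leave any red or turquoise look-alike of the block_3 alone.

How it is judged:
By the outcome, as a careful person would: the job done as asked, in the order asked, and still so for the second after the job is handed in, with the robot touching nothing.
It also fails if it takes over 62 s, if anything falls off the work surface, if the arm or the gripper's body presses on something with over 40 N, if the wrist force passes 120 N, or if a joint passes its speed limit or range.

## Working session

There is one attempt and no reset: what is moved stays moved. The work goes in short steps, Python scripts to look and compute and a tool call to move; the robot and the scene stay as the last step left them, time stands still between calls to the robot, and variables do not carry over. Pictures are saved under pics/ and viewed, at most 10 in all, crops included, and the job is handed in when it is done.

Besides the shell and the picture viewer there is one more tool, called after "Call:" by a JSON object that holds its "method" and its "body". carry_out: Moves the arm, as the interface text tells. Its arguments: {"type":"object","properties":{"targets":{"type":"array","items":{"type":"object","properties":{"hand":{"type":"number"},"x":{"type":"number"},"y":{"type":"number"},"z":{"type":"number"},"ax":{"type":"number"},"ay":{"type":"number"},"az":{"type":"number"}}}},"newtons":{"type":"number"}},"required":["targets"]}

```bash
mkdir -p pics; ls; cat > h.py <<'E'
import numpy as np, cv2
from plant import read_state, read_camera, camera_params, robot
from scipy.spatial.transform import Rotation as R
def cloud(name):
    p=camera_params(name); im,d=read_camera(name)
    v,u=np.mgrid[0:480,0:640]
    xd=(u-p['cx'])/p['fx']; yd=(v-p['cy'])/p['fy']
    x,y=xd.copy(),yd.copy()
    for _ in range(8):
        s=1+p['k1']*(x*x+y*y); x,y=xd/s,yd/s
    P=np.stack([x*d,-y*d,-d],-1)
    rot=np.array(p['rotation']); 
    if rot.shape!=(3,3): rot=R.from_rotvec(rot).as_matrix()
    W=P@rot.T+np.array(p['position']); W[d==0]=np.nan
    return im,d,W
E
python3 - <<'E'
from h import *
for n in('scene','top'):
    im,d,W=cloud(n); cv2.imwrite(f'pics/{n}0.png',im); np.save(f'{n}0.npy',W)
    print(camera_params(n))
print(read_state())
E
```

```text
pics
{'fx': 489.8413798878079, 'fy': 489.8413798878079, 'cx': 315.3717746967544, 'cy': 238.94769626383015, 'k1': -0.08622569915313602, 'position': array([1.06522426, 0.75024266, 1.04072228]), 'rotation': array([0.29555929, 0.91029227, 2.36794352])}
{'fx': 476.69004580736646, 'fy': 476.69004580736646, 'cx': 328.0073504913202, 'cy': 245.01012037990972, 'k1': 0.0200886922781153, 'position': array([0.50890587, 0.08400753, 1.11076401]), 'rotation': array([ 0.01711884, -0.04376415, -1.55542705])}
{'t': 0.1, 'q': array([-1.41233520e+00,  1.31074559e-01,  1.48915546e+00, -1.77289441e-05,
        1.52303109e+00, -8.54200281e-02]), 'dq': array([-0.00109784, -0.00145351, -0.0011448 ,  0.00038316,  0.00271503,
        0.00054037]), 'joint_torque': array([ 2.43081042e-03, -5.61337388e+01, -4.93096375e+01,  7.69724767e-02,
        2.91104161e-02, -7.99923669e-05]), 'tool_pos': array([ 0.14485607, -0.58203608,  0.40380692]), 'orientation': array([-3.11661014e+00, -3.81937552e-01,  1.23423222e-04]), 'force': array([-0.48468749,  0.46350263, -0.30246921]), 'wrist_torque': array([ 0.04324129,  0.00661636, -0.06073778]), 'gripper_force': 0.0, 'opening': 0.09296389598490508}
```

View pics/scene0.png

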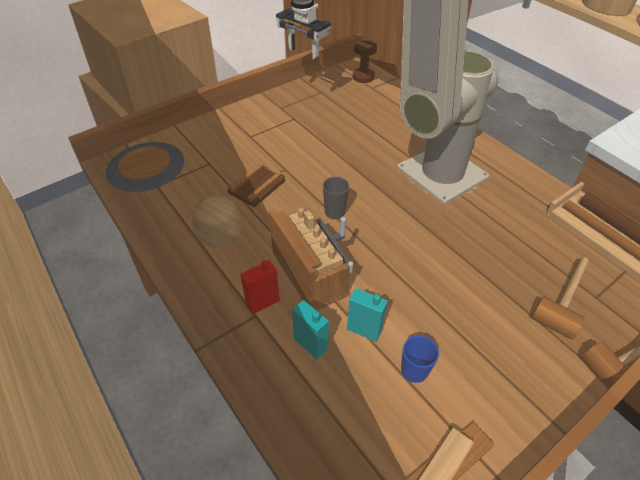

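View pics/top0.png

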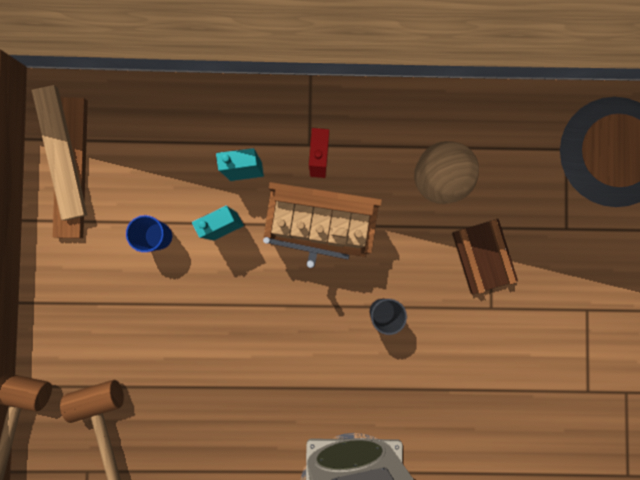

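```bash
python3 - <<'E'
from h import *
W=np.load('top0.npy'); im=cv2.imread('pics/top0.png')
def sel(u0,u1,v0,v1,z0,z1):
    w=W[v0:v1,u0:u1].reshape(-1,3); return w[(w[:,2]>z0)&(w[:,2]<z1)]
print('bench z',np.nanmedian(W[300:330,200:300,2]))
b=sel(262,390,178,262,.155,.19)
print('hi',len(b)); 
for m in (b,sel(262,390,178,262,.1145,.132)):
    print(len(m), cv2.minAreaRect((m[:,:2]*1000).astype(np.float32)))
g=sel(262,390,178,262,.172,.2); print('grip>172',len(g),g.mean(0) if len(g) else 0, g)
s=sel(445,525,210,305,.026,.04); print('strips',len(s),cv2.minAreaRect((s[:,:2]*1000).astype(np.float32)))
s=sel(445,525,210,305,.010,.04); print('board',len(s),cv2.minAreaRect((s[:,:2]*1000).astype(np.float32)))
a=cv2.resize(im[175:280,255:390],None,fx=5.9,fy=5.7,interpolation=cv2.INTER_CUBIC)
cv2.imwrite('pics/c1.png',a)
z=W[175:280,255:390,2]; np.set_printoptions(linewidth=250)
print((z[20:80:4,5:130:4]*1000).round().astype(int))
E
```

```text
bench z -0.0006017429354718828
hi 2253
2253 ((584.156494140625, 85.09793853759766), (227.6584930419922, 144.93450927734375), 82.29894256591797)
1198 ((577.8995971679688, 85.94425201416016), (228.35179138183594, 133.35693359375), 82.2157974243164)
grip>172 128 [0.57130964 0.04661482 0.18114963] [[0.58055243 0.05922384 0.18093512]
 [0.58062059 0.0572542  0.18045913]
 [0.58078464 0.05524405 0.17874022]
 [0.57859174 0.05919611 0.18095268]
 [0.57847324 0.05729789 0.18295185]
 [0.5786042  0.05530516 0.18162355]
 [0.57849517 0.05341226 0.18349438]
 [0.57906226 0.05121096 0.17635826]
 [0.57872833 0.04942599 0.18122374]
 [0.57886513 0.04741498 0.17982075]
 [0.57886716 0.04547221 0.18021166]
 [0.57886578 0.04353291 0.18064743]
 [0.57653124 0.05920513 0.18234569]
 [0.57681206 0.05715376 0.17892126]
 [0.57634625 0.05540461 0.18574095]
 [0.57669244 0.05331616 0.18142202]
 [0.57670694 0.0513692  0.18165211]
 [0.57667772 0.04944538 0.18248094]
 [0.57667146 0.04751252 0.18299468]
 [0.57687323 0.04546368 0.18066102]
 [0.57682281 0.0435552  0.18177894]
 [0.57684604 0.04160528 0.1818888 ]
 [0.57691062 
[... 5295 characters left out ...]
180 140 140 162 162 143 125 121   0   0  -3]
 [  0 122 124  83  91 122 142 138 141 142 141 141 144 142 143 141 139 143 172 180 182 183 117 144 166 166 144 123 121   1   0   3]
 [ -4 122 122  64  27  28  10  13  10  13  48  76 101 139 142 141 140  15 142 143 141 139 137 141 140 142 140 121 120  -3  -1   2]
 [  3  -2 115 119 116 117 117 120  27  30  24  32  30  12  10  41  68  88 140 138 140 141 140 142 141 142 143 125 121  -3  -1   1]
 [  2  -1   2  -3   0   0  -1 118 118 118 119 120 121  28  28  30  28  27  27  25  12  12  12  24  59  85  86 122 123  -3  -5   0]
 [ -1   4  -2  -1   3  -3  -4  -1   0   0   3  -1 119 122 120 117 121 118  15  26  27  29  25  26  25  28 101 124   1  -1   0   0]]
```

View pics/c1.png

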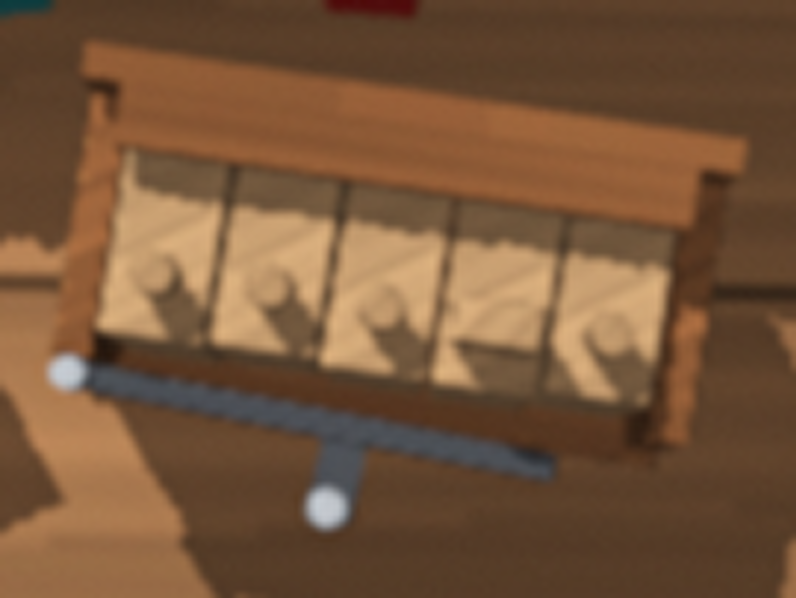

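```bash
cat >> h.py <<'E'
def rel(p_w, Rw, st=None):
    """shift & turn in tool axes from the current pose to (p_w,Rw)"""
    st=st or read_state(); R0=R.from_rotvec(st['orientation'])
    return R0.inv().apply(np.array(p_w)-st['tool_pos']), (R0.inv()*Rw).as_rotvec()
def down(yt_deg, tilt=0, tdir_deg=0):
    """tool down with closing axis at yt_deg; tilt (rad): block top leans towards -dir"""
    a=np.radians(yt_deg); y=np.array([np.cos(a),np.sin(a),0]); z=np.array([0,0,-1.])
    M=R.from_matrix(np.stack([np.cross(y,z),y,z],1))
    b=np.radians(tdir_deg); ax=np.array([-np.sin(b),np.cos(b),0])
    return R.from_rotvec(-tilt*ax)*M
E
python3 - <<'E'
from h import *
W=np.load('top0.npy'); im=cv2.imread('pics/top0.png').astype(int)
w=W[175:285,255:390].reshape(-1,3); c=im[175:285,255:390].reshape(-1,3)
bx=(w[:,2]>.157)&(w[:,2]<.17)&(w[:,0]>.585)
m=w[bx]
rc=cv2.minAreaRect((m[:,:2]*1000).astype(np.float32)); print(rc)
# fit front edge of cleat: min x per y-bin
e=[]
for y in np.arange(-.01,.17,.005):
    q=m[(abs(m[:,1]-y)<.0025)]
    if len(q)>5: e.append((y,q[:,0].min(),q[:,0].max()))
e=np.array(e)
for k in(1,2):
    f=np.polyfit(e[3:-3,0],e[3:-3,k],1); print('slope deg',np.degrees(np.arctan(f[0])),f)
yaw=-np.radians(7.7); Rm=np.array([[np.cos(yaw),-np.sin(yaw)],[np.sin(yaw),np.cos(yaw)]])
q=w[:,:2]@Rm  # rack-aligned
def rng(s,n): print(n,s.sum(),(np.percentile(q[s],[1,50,99],axis=0)*1000).round(1).tolist())
rng(bx,'panel+cleat'); rng((w[:,2]>.115)&(w[:,2]<.130)&(q[:,0]>.535),'cheeks')
rng(w[:,2]>.175,'grip'); 
bt=(abs(w[:,2]-.142)<.005); rng(bt,'blocktops')
gray=(c.max(1)-c.min(1)<40)
k=gray&(w[:,2]>.1)&(w[:,2]<.13)&(w[:,0]<.57); rng(k,'bar')
br=gray&(c.min(1)>130)&(w[:,2]>.1); 
for n,s in(('pin',br&(w[:,1]>.13)),('peg',br&(w[:,1]<.13))): rng(s,n); print(np.median(w[s],0))
E
```

```text
((616.2705078125, 80.3327865600586), (227.67758178710938, 81.81537628173828), 83.06792449951172)
slope deg 0.9606656690969894 [0.01676835 0.61351058]
slope deg 7.803747434655646 [0.13704959 0.64478215]
panel+cleat 1956 [[562.9, 55.1], [621.9, 164.5], [639.3, 270.5]]
cheeks 662 [[536.0, 48.8], [576.2, 181.9], [626.9, 276.1]]
grip 127 [[552.2, 108.0], [559.8, 122.6], [567.8, 137.4]]
blocktops 2598 [[539.7, 66.8], [576.5, 167.6], [605.3, 258.5]]
bar 558 [[494.6, 85.6], [519.3, 174.3], [541.1, 272.3]]
pin 30 [[518.8, 264.2], [525.0, 269.2], [530.8, 274.7]]
[0.55580316 0.19600549 0.12428418]
peg 34 [[483.8, 164.5], [489.9, 170.1], [495.6, 176.9]]
[0.50766197 0.10313962 0.17294377]
```

```bash
python3 - <<'E'
from h import *
s=read_state()
print(rel([.5077,.1031,.40],down(-97.7)),s['tool_pos'])
E
```

```text
(array([ 0.51754697, -0.57723778,  0.00483192]), array([-1.66757488e-03,  1.91486848e-04,  3.78272283e-01])) [ 0.14485607 -0.58203608  0.40380692]
```

Call:
{"method": "carry_out", "body": {"targets": [{"hand": 60,"x": 0.03,"y": -0.034,"z": 0,"az": 0.02},{"hand": 60,"x": 0.065,"y": -0.072,"z": 0,"az": 0.05},{"hand": 60,"x": 0.1,"y": -0.112,"z": 0,"az": 0.08},{"hand": 60,"x": 0.135,"y": -0.152,"z": 0,"az": 0.11},{"hand": 60,"x": 0.17,"y": -0.192,"z": 0,"az": 0.14},{"hand": 60,"x": 0.205,"y": -0.232,"z": 0,"az": 0.17},{"hand": 60,"x": 0.24,"y": -0.272,"z": 0,"az": 0.2},{"hand": 60,"x": 0.275,"y": -0.31,"z": 0,"az": 0.23}]}}

```text
schema error: expected keys hand, x, y, z, ax, ay, az
```

```bash
python3 - <<'E'
from h import *
s=read_state()
print(rel([.5077,.1031,.40],down(-97.7)),s['tool_pos'],s['q'],np.abs(s['dq']).max())
E
```

```text
(array([ 0.51754697, -0.57723778,  0.00483192]), array([-1.66757488e-03,  1.91486848e-04,  3.78272283e-01])) [ 0.14485607 -0.58203608  0.40380692] [-1.41233520e+00  1.31074559e-01  1.48915546e+00 -1.77289441e-05
  1.52303109e+00 -8.54200281e-02] 0.0027150263871221943
```

Call:
{"method": "carry_out", "body": {"targets": [{"hand": 60,"x": 0.03,"y": -0.034,"z": 0,"ax": 0,"ay": 0,"az": 0.02},{"hand": 60,"x": 0.065,"y": -0.072,"z": 0,"ax": 0,"ay": 0,"az": 0.05},{"hand": 60,"x": 0.1,"y": -0.112,"z": 0,"ax": 0,"ay": 0,"az": 0.08},{"hand": 60,"x": 0.135,"y": -0.152,"z": 0,"ax": 0,"ay": 0,"az": 0.11},{"hand": 60,"x": 0.17,"y": -0.192,"z": 0,"ax": 0,"ay": 0,"az": 0.14},{"hand": 60,"x": 0.205,"y": -0.232,"z": 0,"ax": 0,"ay": 0,"az": 0.17},{"hand": 60,"x": 0.24,"y": -0.272,"z": 0,"ax": 0,"ay": 0,"az": 0.2},{"hand": 60,"x": 0.275,"y": -0.31,"z": 0,"ax": 0,"ay": 0,"az": 0.23}]}}

```text
t: 1.1
tool_pos: [0.3372, -0.2134, 0.4045]
orientation: [-3.142, -0.02, -0.0]
force: [0.7, -0.5, 0.1]
opening: 0.0559
gripper_force: 0.0
```

```bash
python3 - <<'E'
from h import *
s=read_state()
print(rel([.5077,.1031,.40],down(-97.7)),s['tool_pos'],s['q'],np.abs(s['dq']).max())
E
```

```text
(array([ 0.17445192, -0.31429849,  0.00453725]), array([-1.86357028e-05, -8.02876541e-05,  1.46909470e-01])) [ 0.33719602 -0.21335785  0.40451907] [-6.92843686e-01 -4.43293227e-01  2.00334085e+00  6.24093482e-05
  1.58149131e+00  8.65434193e-01] 1.2336246386985559
```

Call:
{"method": "carry_out", "body": {"targets": [{"hand": 60,"x": 0.028,"y": -0.05,"z": 0,"ax": 0,"ay": 0,"az": 0.02},{"hand": 60,"x": 0.056,"y": -0.1,"z": 0,"ax": 0,"ay": 0,"az": 0.05},{"hand": 60,"x": 0.084,"y": -0.15,"z": 0,"ax": 0,"ay": 0,"az": 0.08},{"hand": 60,"x": 0.112,"y": -0.2,"z": 0,"ax": 0,"ay": 0,"az": 0.11},{"hand": 60,"x": 0.14,"y": -0.25,"z": 0,"ax": 0,"ay": 0,"az": 0.14},{"hand": 60,"x": 0.163,"y": -0.295,"z": 0,"ax": 0,"ay": 0,"az": 0.148},{"hand": 60,"x": 0.175,"y": -0.315,"z": 0,"ax": 0,"ay": 0,"az": 0.148},{"hand": 60,"x": 0.175,"y": -0.315,"z": 0,"ax": 0,"ay": 0,"az": 0.148}]}}

```text
t: 2.1
tool_pos: [0.5077, 0.1037, 0.404]
orientation: [3.135, -0.207, -0.002]
force: [-0.3, 0.1, -0.1]
opening: 0.0558
gripper_force: 0.0
```

```bash
python3 - <<'E'
from h import *
s=read_state()
im,d,W=cloud('wrist'); cv2.imwrite('pics/w1.png',im)
np.save('w1.npy',W)
print(rel([.5077,.1031,.322],down(-97.7),s),s['tool_pos'],s['q'],np.abs(s['dq']).max())
print(rel([.5077,.1031,.322],down(-97.7)))
w=W.reshape(-1,3); c=im.reshape(-1,3).astype(int)
k=(w[:,2]>.165)&(w[:,2]<.18)&(c.max(1)-c.min(1)<40)&(w[:,0]<.55)
print(k.sum(),np.median(w[k],0))
E
```

```text
(array([0.00021245, 0.00052827, 0.08197129]), array([0.00020955, 0.00145533, 0.00272165])) [0.50767926 0.10365279 0.40397141] [ 1.02377345e-01 -9.10097762e-02  1.71392204e+00  1.35840482e-04
  1.52014446e+00  1.80483539e+00] 0.03940361178513713
(array([ 0.0003759 , -0.00050427,  0.08206709]), array([0.00062692, 0.00142984, 0.00172251]))
487 [0.50967016 0.10449035 0.17352738]
```

View pics/w1.png

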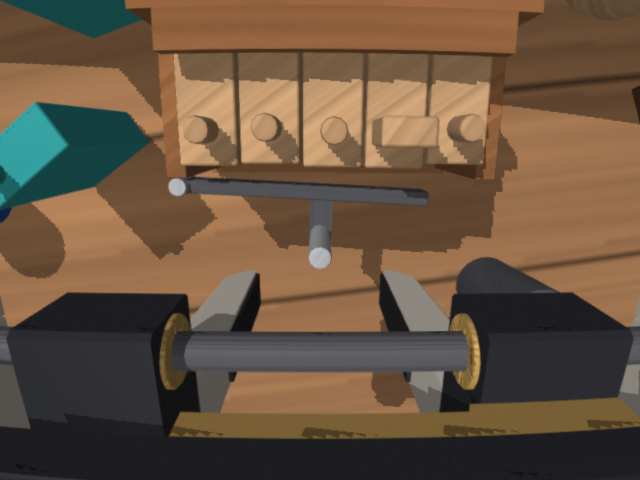

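Call:
{"method": "carry_out", "body": {"targets": [{"hand": 60,"x": 0.001,"y": 0,"z": 0.03,"ax": 0,"ay": 0,"az": 0},{"hand": 60,"x": 0.001,"y": 0,"z": 0.06,"ax": 0,"ay": 0,"az": 0},{"hand": 60,"x": 0.001,"y": 0,"z": 0.082,"ax": 0,"ay": 0,"az": 0},{"hand": 60,"x": 0.001,"y": 0,"z": 0.082,"ax": 0,"ay": 0,"az": 0},{"hand": 10,"x": 0.001,"y": 0,"z": 0.082,"ax": 0,"ay": 0,"az": 0},{"hand": 10,"x": 0.001,"y": 0,"z": 0.082,"ax": 0,"ay": 0,"az": 0},{"hand": 10,"x": 0.001,"y": 0,"z": 0.082,"ax": 0,"ay": 0,"az": 0},{"hand": 10,"x": 0.001,"y": 0,"z": 0.082,"ax": 0,"ay": 0,"az": 0}], "newtons": 15}}

```text
t: 3.15
tool_pos: [0.5086, 0.1022, 0.3232]
orientation: [-3.134, 0.21, -0.001]
force: [0.8, -0.4, -0.8]
opening: 0.0201
gripper_force: 0.0
```

```bash
python3 - <<'E'
from h import *
s=read_state(); print(s['tool_pos'],s['force'],s['opening'],s['gripper_force'])
# arc in tool axes (tool x = rack x, tool y = -rack y)
a0=.340
for k in range(1,17):
    a=a0+k*1.64/16
    x,y=-.1045*np.sin(a)+.1045*np.sin(a0), -.1045*np.cos(a)+.1045*np.cos(a0)
    print(k,round(x,4),round(-y,4))
E
```

```text
[0.50864495 0.10223617 0.32321748] [ 0.79425513 -0.37078899 -0.78711901] 0.0200567125004465 0.0
1 -0.0099 -0.0041
2 -0.0193 -0.0092
3 -0.0282 -0.0152
4 -0.0364 -0.0221
5 -0.0438 -0.0297
6 -0.0505 -0.0382
7 -0.0562 -0.0472
8 -0.061 -0.0568
9 -0.0647 -0.0668
10 -0.0674 -0.0772
11 -0.0691 -0.0877
12 -0.0697 -0.0984
13 -0.0691 -0.1091
14 -0.0675 -0.1197
15 -0.0648 -0.1301
16 -0.061 -0.1401
```

Call:
{"method": "carry_out", "body": {"targets": [{"hand": 5,"x": 0,"y": 0,"z": 0,"ax": 0,"ay": 0,"az": 0},{"hand": 5,"x": 0,"y": 0,"z": 0,"ax": 0,"ay": 0,"az": 0},{"hand": 5,"x": 0,"y": 0,"z": 0,"ax": 0,"ay": 0,"az": 0},{"hand": 5,"x": -0.01,"y": -0.004,"z": 0,"ax": 0,"ay": 0,"az": 0},{"hand": 5,"x": -0.019,"y": -0.009,"z": 0,"ax": 0,"ay": 0,"az": 0},{"hand": 5,"x": -0.028,"y": -0.015,"z": 0,"ax": 0,"ay": 0,"az": 0},{"hand": 5,"x": -0.036,"y": -0.022,"z": 0,"ax": 0,"ay": 0,"az": 0},{"hand": 5,"x": -0.044,"y": -0.03,"z": 0,"ax": 0,"ay": 0,"az": 0}]}}

```text
t: 4.15
tool_pos: [0.468, 0.1376, 0.3229]
orientation: [3.132, -0.211, -0.003]
force: [-4.8, -6.6, 7.0]
opening: 0.0135
gripper_force: 15.0
```

```bash
python3 - <<'E'
from h import *
s=read_state(); print(s['tool_pos'],s['force'],s['opening'],s['gripper_force'])
E
```

```text
[0.46798246 0.13758174 0.32294519] [-4.77791716 -6.64503934  6.99169105] 0.01354562619523593 14.997668713331223
```

Call:
{"method": "carry_out", "body": {"targets": [{"hand": 5,"x": -0.0065,"y": -0.008,"z": 0,"ax": 0,"ay": 0,"az": 0},{"hand": 5,"x": -0.012,"y": -0.017,"z": 0,"ax": 0,"ay": 0,"az": 0},{"hand": 5,"x": -0.017,"y": -0.027,"z": 0,"ax": 0,"ay": 0,"az": 0},{"hand": 5,"x": -0.021,"y": -0.037,"z": 0,"ax": 0,"ay": 0,"az": 0},{"hand": 5,"x": -0.0235,"y": -0.047,"z": 0,"ax": 0,"ay": 0,"az": 0},{"hand": 5,"x": -0.025,"y": -0.058,"z": 0,"ax": 0,"ay": 0,"az": 0},{"hand": 5,"x": -0.0255,"y": -0.0685,"z": 0,"ax": 0,"ay": 0,"az": 0},{"hand": 5,"x": -0.025,"y": -0.079,"z": 0,"ax": 0,"ay": 0,"az": 0}]}}

```text
t: 5.15
tool_pos: [0.4545, 0.2201, 0.3224]
orientation: [3.134, -0.21, -0.001]
force: [-1.7, -2.1, 0.8]
opening: 0.0137
gripper_force: 15.0
```

Call:
{"method": "carry_out", "body": {"targets": [{"hand": 5,"x": 0.0015,"y": -0.0105,"z": 0,"ax": 0,"ay": 0,"az": 0},{"hand": 5,"x": 0.0045,"y": -0.021,"z": 0,"ax": 0,"ay": 0,"az": 0},{"hand": 5,"x": 0.008,"y": -0.031,"z": 0,"ax": 0,"ay": 0,"az": 0},{"hand": 5,"x": 0.008,"y": -0.031,"z": 0,"ax": 0,"ay": 0,"az": 0},{"hand": 50,"x": 0.008,"y": -0.031,"z": 0,"ax": 0,"ay": 0,"az": 0},{"hand": 50,"x": 0.008,"y": -0.031,"z": 0,"ax": 0,"ay": 0,"az": 0},{"hand": 50,"x": 0.008,"y": -0.031,"z": 0,"ax": 0,"ay": 0,"az": 0},{"hand": 50,"x": 0.008,"y": -0.031,"z": 0,"ax": 0,"ay": 0,"az": 0}]}}

```text
t: 6.15
tool_pos: [0.4669, 0.249, 0.323]
orientation: [-3.134, 0.211, -0.001]
force: [-0.5, -0.3, 0.2]
opening: 0.0457
gripper_force: 0.0
```

```bash
python3 - <<'E'
from h import *
s=read_state(); print(s['tool_pos'],s['force'],s['opening'],s['q'])
yaw=np.radians(-7.7); p=s['tool_pos'][:2]-[.5558,.196]
x=p@[np.cos(yaw),np.sin(yaw)]; y=p@[-np.sin(yaw),np.cos(yaw)]; print(x,y,np.arctan2(-x,-y)-.293)
E
```

```text
[0.46686768 0.24899849 0.32302608] [-0.46530873 -0.27453669  0.17915247] 0.04567209062168975 [ 3.93036397e-01 -7.58535916e-03  1.78308338e+00  2.37150312e-05
  1.36552012e+00  2.09826798e+00]
-0.09523150247935713 0.04060490927409832 1.6808361653657897
```

Call:
{"method": "carry_out", "body": {"targets": [{"hand": 50,"x": 0,"y": 0,"z": -0.03,"ax": 0,"ay": 0,"az": 0},{"hand": 50,"x": 0,"y": 0,"z": -0.06,"ax": 0,"ay": 0,"az": 0},{"hand": 50,"x": 0,"y": 0,"z": -0.09,"ax": 0,"ay": 0,"az": 0},{"hand": 40,"x": 0,"y": 0,"z": -0.09,"ax": 0,"ay": 0,"az": 0},{"hand": 35,"x": 0,"y": 0,"z": -0.09,"ax": 0,"ay": 0,"az": 0}]}}

```text
t: 6.78
tool_pos: [0.4666, 0.249, 0.4118]
orientation: [3.134, -0.211, -0.001]
force: [-0.3, 0.2, -0.3]
opening: 0.0338
gripper_force: 0.0
```

```bash
python3 - <<'E'
from h import *
W=np.load('w1.npy'); w=W.reshape(-1,3); w=w[~np.isnan(w[:,0])]
g=w[(w[:,2]>.176)&(w[:,2]<.19)&(w[:,0]>.54)&(w[:,0]<.61)&(w[:,1]>.0)&(w[:,1]<.1)]
print(len(g),g.mean(0),cv2.minAreaRect((g[:,:2]*1000).astype(np.float32)))
yaw=np.radians(-7.7); Rm=np.array([[np.cos(yaw),-np.sin(yaw)],[np.sin(yaw),np.cos(yaw)]])
q=g[:,:2]@Rm; print((np.percentile(q,[1,50,99],axis=0)*1000).round(1))
b=w[(abs(w[:,2]-.142)<.004)&(w[:,0]>.52)]; b2=b[:,:2]@Rm
print((np.percentile(b2,[.5,99.5],axis=0)*1000).round(1), cv2.minAreaRect((b[:,:2]*1000).astype(np.float32)))
# yaw from cleat front edge at z .154-.17
m=w[(w[:,2]>.158)&(w[:,2]<.17)&(w[:,0]>.58)]; r=m[:,:2]@Rm; m=m[(r[:,0]>.598)]; r=m[:,:2]@Rm
e=np.array([(y,r[abs(r[:,1]-y)<.003,0].min()) for y in np.arange(.075,.255,.006)])
f=np.polyfit(e[:,0],e[:,1],1); print('cleat edge',np.median(e[:,1]),'extra yaw deg',-np.degrees(f[0]))
s=read_state()
G=np.array([g.mean(0)[0],g.mean(0)[1]]); print(s['tool_pos'],rel([*G,.41],down(-7.7),s))
E
```

```text
1804 [0.57238702 0.04964794 0.18165871] ((572.3140869140625, 48.81321716308594), (30.870437622070312, 15.757129669189453), 82.81234741210938)
[[552.7 110.9]
 [560.6 126. ]
 [568.3 140.1]]
[[539.9  69.1]
 [606.7 259.3]] ((599.5291137695312, 84.86534881591797), (226.61123657226562, 88.08905792236328), 82.15148162841797)
cleat edge 0.6039011116644186 extra yaw deg -0.11314418517881812
[0.46663057 0.24900737 0.41183879] (array([0.13148535, 0.18341282, 0.00182606]), array([-2.12000629e-04,  9.00950050e-04, -1.57063141e+00]))
```

Call:
{"method": "carry_out", "body": {"targets": [{"hand": 35,"x": 0.013,"y": 0.018,"z": 0,"ax": 0,"ay": 0,"az": -0.17},{"hand": 35,"x": 0.03,"y": 0.041,"z": 0,"ax": 0,"ay": 0,"az": -0.34},{"hand": 35,"x": 0.047,"y": 0.064,"z": 0,"ax": 0,"ay": 0,"az": -0.51},{"hand": 35,"x": 0.064,"y": 0.087,"z": 0,"ax": 0,"ay": 0,"az": -0.68},{"hand": 35,"x": 0.081,"y": 0.11,"z": 0,"ax": 0,"ay": 0,"az": -0.85},{"hand": 35,"x": 0.098,"y": 0.133,"z": 0,"ax": 0,"ay": 0,"az": -1.02},{"hand": 35,"x": 0.115,"y": 0.156,"z": 0,"ax": 0,"ay": 0,"az": -1.19},{"hand": 35,"x": 0.126,"y": 0.174,"z": 0,"ax": 0,"ay": 0,"az": -1.36}]}}

```text
t: 7.78
tool_pos: [0.5685, 0.0587, 0.4105]
orientation: [-2.564, -1.813, 0.004]
force: [0.0, 1.2, -0.6]
opening: 0.0328
gripper_force: 0.0
```

Call:
{"method": "carry_out", "body": {"targets": [{"hand": 35,"x": -0.009,"y": 0.004,"z": 0,"ax": 0,"ay": 0,"az": -0.15},{"hand": 35,"x": -0.009,"y": 0.004,"z": 0,"ax": 0,"ay": 0,"az": -0.21},{"hand": 35,"x": -0.009,"y": 0.004,"z": 0,"ax": 0,"ay": 0,"az": -0.21},{"hand": 35,"x": -0.009,"y": 0.004,"z": 0,"ax": 0,"ay": 0,"az": -0.21}]}}

```text
t: 8.28
tool_pos: [0.5689, 0.0501, 0.4117]
orientation: [-2.367, -2.064, 0.002]
force: [0.8, 0.1, -0.4]
opening: 0.0328
gripper_force: 0.0
```

```bash
python3 - <<'E'
from h import *
s=read_state()
print(s['tool_pos'],s['opening'],rel([.572,.048,.334],down(-7.7),s))
im,d,W=cloud('wrist'); cv2.imwrite('pics/w2.png',im)
E
```

```text
[0.56888691 0.05011567 0.41170851] 0.03279744821552342 (array([-0.00165771,  0.00349381,  0.07770345]), array([-0.00157248,  0.00019755, -0.00187057]))
```

View pics/w2.png

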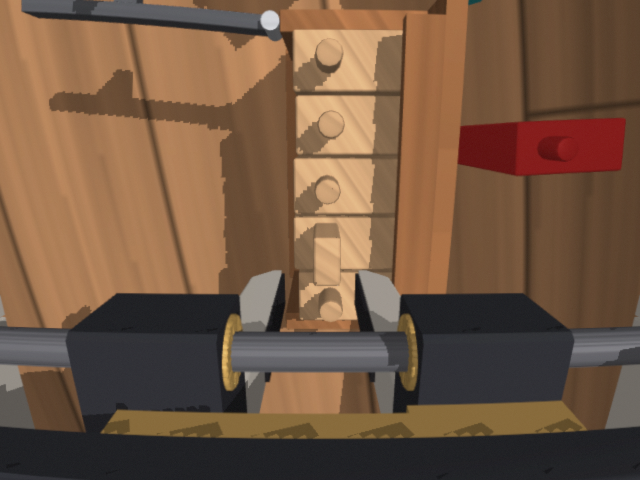

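Call:
{"method": "carry_out", "body": {"targets": [{"hand": 35,"x": -0.0015,"y": 0.0035,"z": 0.02,"ax": -0.0015,"ay": 0,"az": -0.002},{"hand": 35,"x": -0.0015,"y": 0.0035,"z": 0.045,"ax": -0.0015,"ay": 0,"az": -0.002},{"hand": 35,"x": -0.0015,"y": 0.0035,"z": 0.065,"ax": -0.0015,"ay": 0,"az": -0.002},{"hand": 35,"x": -0.0015,"y": 0.0035,"z": 0.0775,"ax": -0.0015,"ay": 0,"az": -0.002},{"hand": 35,"x": -0.0015,"y": 0.0035,"z": 0.0775,"ax": -0.0015,"ay": 0,"az": -0.002},{"hand": 10,"x": -0.0015,"y": 0.0035,"z": 0.0775,"ax": -0.0015,"ay": 0,"az": -0.002},{"hand": 10,"x": -0.0015,"y": 0.0035,"z": 0.0775,"ax": -0.0015,"ay": 0,"az": -0.002},{"hand": 10,"x": -0.0015,"y": 0.0035,"z": 0.0775,"ax": -0.0015,"ay": 0,"az": -0.002}], "newtons": 40}}

```text
t: 9.32
tool_pos: [0.5726, 0.048, 0.3361]
orientation: [2.363, 2.068, 0.003]
force: [-1.0, -0.6, 2.2]
opening: 0.0157
gripper_force: 40.0
```

Call:
{"method": "carry_out", "body": {"targets": [{"hand": 10,"x": 0,"y": 0,"z": 0,"ax": 0,"ay": 0,"az": 0},{"hand": 10,"x": 0,"y": 0,"z": 0,"ax": 0,"ay": 0,"az": 0}]}}

```text
t: 9.57
tool_pos: [0.5726, 0.0481, 0.3361]
orientation: [2.363, 2.068, 0.003]
force: [-1.7, 0.4, 5.4]
opening: 0.0161
gripper_force: 40.0
```

```bash
python3 - <<'E'
from h import *
s=read_state()
print(s['tool_pos'],s['force'],s['wrist_torque'],s['opening'],s['gripper_force'],rel([.572,.048,.334],down(-7.7),s))
# tip about foot: block frame in (rack x, z); TCP above grip by .1795..; front-bottom corner rel to TCP
zt=s['tool_pos'][2]
# in mm: rack-x rel to grip centre; grip at block x=-18, front face at -40 => corner 22 ahead (-x)
R0=R.from_rotvec(s['orientation'])
def path(th,lift):
    th1=min(th,.2); th2=th-th1
    T=np.array([0,zt*1000]); Q=np.array([-22.,12.]); P=np.array([-24.5,28.])
    rot=lambda v,a:np.array([v[0]*np.cos(a)-v[1]*np.sin(a), v[0]*np.sin(a)+v[1]*np.cos(a)])
    p=Q+rot(T-Q,th1); 
    p=P+rot(p-P,th2)
    p+=lift*np.array([-np.sin(th),np.cos(th)])
    return p-T
for th,l in [(.05,.5),(.1,1),(.15,1),(.2,1),(.25,1),(.3,1.5),(.35,2),(.4,2),(.4,50),(.4,100),(.4,130)]:
    dx,dz=path(th,l); print(th,l,'tool y %.4f z %.4f ax?'%(dx/1000,-dz/1000))
print('tilt rotvec in tool',(R0.inv()*R.from_rotvec([0,0,0])*R.from_rotvec(-.4*np.array([-np.sin(np.radians(-7.7)),np.cos(np.radians(-7.7)),0]))*R0).as_rotvec())
E
```

```text
[0.57260624 0.04806525 0.33608332] [-1.65023226  0.40428542  5.40525364] [-0.02417785  0.14756069 -0.02310522] 0.016090783040760236 39.977946281433105 (array([-0.00014548, -0.00059803,  0.00208164]), array([ 0.00277805, -0.00021332,  0.00142354]))
0.05 0.5 tool y -0.0162 z -0.0012 ax?
0.1 1 tool y -0.0326 z -0.0016 ax?
0.15 1 tool y -0.0488 z -0.0006 ax?
0.2 1 tool y -0.0650 z 0.0011 ax?
0.25 1 tool y -0.0803 z 0.0035 ax?
0.3 1.5 tool y -0.0956 z 0.0062 ax?
0.35 2 tool y -0.1108 z 0.0097 ax?
0.4 2 tool y -0.1256 z 0.0144 ax?
0.4 50 tool y -0.1443 z -0.0299 ax?
0.4 100 tool y -0.1638 z -0.0759 ax?
0.4 130 tool y -0.1754 z -0.1035 ax?
tilt rotvec in tool [-3.99999586e-01 -5.69295996e-04 -8.61169830e-05]
```

Call:
{"method": "carry_out", "body": {"targets": [{"hand": 10,"x": 0,"y": -0.008,"z": -0.0006,"ax": -0.025,"ay": 0,"az": 0},{"hand": 10,"x": 0,"y": -0.0162,"z": -0.0012,"ax": -0.05,"ay": 0,"az": 0},{"hand": 10,"x": 0,"y": -0.0244,"z": -0.0015,"ax": -0.075,"ay": 0,"az": 0},{"hand": 10,"x": 0,"y": -0.0326,"z": -0.0016,"ax": -0.1,"ay": 0,"az": 0},{"hand": 10,"x": 0,"y": -0.0407,"z": -0.0012,"ax": -0.125,"ay": 0,"az": 0},{"hand": 10,"x": 0,"y": -0.0488,"z": -0.0006,"ax": -0.15,"ay": 0,"az": 0},{"hand": 10,"x": 0,"y": -0.0569,"z": 0.0002,"ax": -0.175,"ay": 0,"az": 0},{"hand": 10,"x": 0,"y": -0.065,"z": 0.0011,"ax": -0.2,"ay": 0,"az": 0}]}}

```text
t: 10.58
tool_pos: [0.5075, 0.0567, 0.3339]
orientation: [2.244, 1.964, 0.201]
force: [4.3, -0.4, -3.1]
opening: 0.0161
gripper_force: 40.0
```

```bash
python3 - <<'E'
from h import *
s=read_state()
print(s['tool_pos'],s['force'],s['wrist_torque'],s['opening'],s['gripper_force'])
im,d,W=cloud('scene'); cv2.imwrite('pics/s2.png',cv2.resize(im[160:330,220:440],None,fx=3.5,fy=3.5))
# remaining moves in the axes of commanded tool now tilted .2
def rest(dy,dz):  # old tool axes -> new (rotated ax=-.2)
    v=R.from_rotvec([-.2,0,0]).inv().apply([0,dy,dz]); return v.round(4)
for th,y,z in [(.25,-.0803,.0035),(.3,-.0956,.0062),(.35,-.1108,.0097),(.4,-.1256,.0144)]:
    print(th-.2,rest(y+.065,z-.0011))
E
```

```text
[0.50754706 0.05667941 0.33391114] [ 4.28258768 -0.43094119 -3.10462688] [-0.22102862 -1.16796374 -0.05657639] 0.016061859551234757 39.995970726013184
0.04999999999999999 [ 0.     -0.0155 -0.0007]
0.09999999999999998 [ 0.     -0.031  -0.0011]
0.14999999999999997 [ 0.     -0.0466 -0.0007]
0.2 [ 0.    -0.062  0.001]
```

View pics/s2.png

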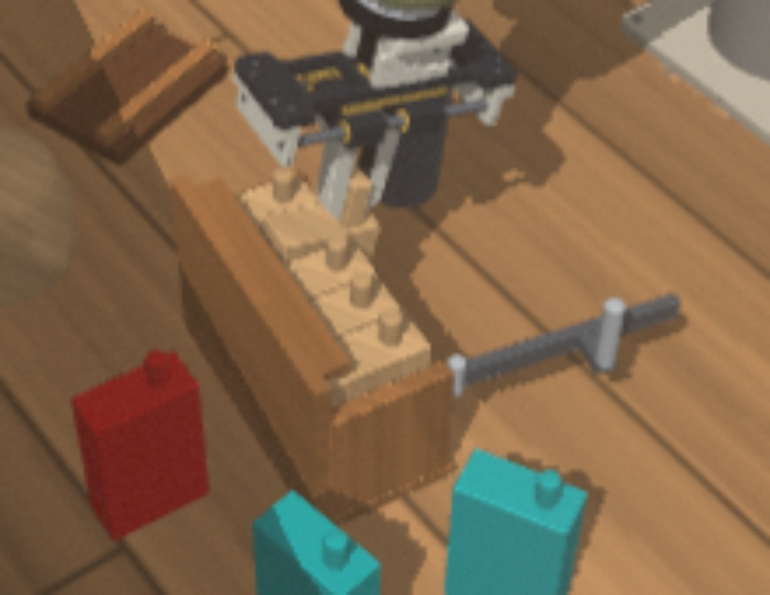

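Call:
{"method": "carry_out", "body": {"targets": [{"hand": 10,"x": 0,"y": -0.0078,"z": -0.0004,"ax": -0.025,"ay": 0,"az": 0},{"hand": 10,"x": 0,"y": -0.0155,"z": -0.0007,"ax": -0.05,"ay": 0,"az": 0},{"hand": 10,"x": 0,"y": -0.0232,"z": -0.001,"ax": -0.075,"ay": 0,"az": 0},{"hand": 10,"x": 0,"y": -0.031,"z": -0.0011,"ax": -0.1,"ay": 0,"az": 0},{"hand": 10,"x": 0,"y": -0.0388,"z": -0.001,"ax": -0.125,"ay": 0,"az": 0},{"hand": 10,"x": 0,"y": -0.0466,"z": -0.0007,"ax": -0.15,"ay": 0,"az": 0},{"hand": 10,"x": 0,"y": -0.0543,"z": 0,"ax": -0.175,"ay": 0,"az": 0},{"hand": 10,"x": 0,"y": -0.062,"z": 0.001,"ax": -0.2,"ay": 0,"az": 0}]}}

```text
t: 11.62
tool_pos: [0.4475, 0.0647, 0.3205]
orientation: [2.117, 1.853, 0.379]
force: [4.6, -0.6, -2.2]
opening: 0.0157
gripper_force: 40.0
```

Call:
{"method": "carry_out", "body": {"targets": [{"hand": 10,"x": 0,"y": 0,"z": 0,"ax": 0,"ay": 0,"az": 0},{"hand": 10,"x": 0,"y": 0,"z": -0.005,"ax": 0,"ay": 0,"az": 0},{"hand": 10,"x": 0,"y": 0,"z": -0.012,"ax": 0,"ay": 0,"az": 0},{"hand": 10,"x": 0,"y": 0,"z": -0.02,"ax": 0,"ay": 0,"az": 0},{"hand": 10,"x": 0,"y": 0,"z": -0.03,"ax": 0,"ay": 0,"az": 0},{"hand": 10,"x": 0,"y": 0,"z": -0.04,"ax": 0,"ay": 0,"az": 0},{"hand": 10,"x": 0,"y": 0,"z": -0.05,"ax": 0,"ay": 0,"az": 0},{"hand": 10,"x": 0,"y": 0,"z": -0.06,"ax": 0,"ay": 0,"az": 0}]}}

```text
t: 12.62
tool_pos: [0.4244, 0.0678, 0.3765]
orientation: [2.119, 1.854, 0.377]
force: [0.6, 0.3, -2.5]
opening: 0.0158
gripper_force: 40.0
```

Call:
{"method": "carry_out", "body": {"targets": [{"hand": 10,"x": 0,"y": 0,"z": -0.015,"ax": 0,"ay": 0,"az": 0},{"hand": 10,"x": 0,"y": 0,"z": -0.03,"ax": 0,"ay": 0,"az": 0},{"hand": 10,"x": 0,"y": 0,"z": -0.045,"ax": 0,"ay": 0,"az": 0},{"hand": 10,"x": 0,"y": 0,"z": -0.06,"ax": 0,"ay": 0,"az": 0},{"hand": 10,"x": 0,"y": 0,"z": -0.075,"ax": 0,"ay": 0,"az": 0},{"hand": 10,"x": 0,"y": 0,"z": -0.09,"ax": 0,"ay": 0,"az": 0},{"hand": 10,"x": 0,"y": 0,"z": -0.1,"ax": 0,"ay": 0,"az": 0},{"hand": 10,"x": 0,"y": 0,"z": -0.1,"ax": 0,"ay": 0,"az": 0}]}}

```text
t: 13.62
tool_pos: [0.3859, 0.073, 0.4689]
orientation: [2.118, 1.853, 0.379]
force: [0.2, -0.7, -2.5]
opening: 0.0159
gripper_force: 40.0
```

```bash
python3 - <<'E'
from h import *
s=read_state()
print(s['tool_pos'],s['force'],s['wrist_torque'],s['opening'],s['gripper_force'],s['q'])
im,d,W=cloud('scene'); cv2.imwrite('pics/s3.png',cv2.resize(im[120:330,220:440],None,fx=2.8,fy=2.8))
E
```

```text
[0.3859276  0.07303211 0.46894049] [ 0.23192927 -0.73057435 -2.46288076] [-0.00959504  0.38595739 -0.03740131] 0.015877445937036314 39.993701577186584 [ 0.1006198  -0.69662955  2.07790615 -0.09245357  1.36781314  0.2341812 ]
```

View pics/s3.png

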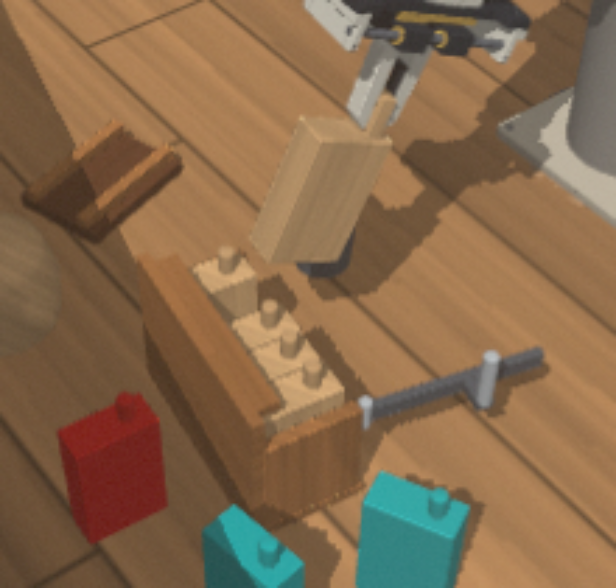

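```bash
python3 - <<'E'
from h import *
s=read_state(); print(rel([.5147,-.302,.48],down(17.45),s))
E
```

```text
(array([-0.35464319,  0.16783684,  0.05837667]), array([ 0.39550565,  0.08780301, -0.43155423]))
```

Call:
{"method": "carry_out", "body": {"targets": [{"hand": 10,"x": -0.01,"y": 0.005,"z": -0.004,"ax": 0.015,"ay": 0.003,"az": -0.016},{"hand": 10,"x": -0.03,"y": 0.014,"z": -0.002,"ax": 0.04,"ay": 0.008,"az": -0.04},{"hand": 10,"x": -0.055,"y": 0.026,"z": 0.004,"ax": 0.065,"ay": 0.014,"az": -0.07},{"hand": 10,"x": -0.08,"y": 0.038,"z": 0.009,"ax": 0.09,"ay": 0.02,"az": -0.1},{"hand": 10,"x": -0.105,"y": 0.05,"z": 0.014,"ax": 0.118,"ay": 0.026,"az": -0.13},{"hand": 10,"x": -0.13,"y": 0.062,"z": 0.019,"ax": 0.146,"ay": 0.032,"az": -0.16},{"hand": 10,"x": -0.155,"y": 0.073,"z": 0.024,"ax": 0.173,"ay": 0.038,"az": -0.19},{"hand": 10,"x": -0.18,"y": 0.085,"z": 0.029,"ax": 0.2,"ay": 0.044,"az": -0.217}]}}

```text
t: 14.68
tool_pos: [0.4511, -0.1185, 0.4734]
orientation: [2.015, 2.205, 0.195]
force: [-0.3, 0.5, -2.7]
opening: 0.016
gripper_force: 40.0
```

```bash
python3 - <<'E'
from h import *
s=read_state(); print(s['tool_pos'],s['force'],s['opening'])
# remaining from the commanded pose
A=R.from_rotvec([.2,.044,-.217]); d=np.array([-.35464+.18,.16784-.085,.05838-.029])
print(A.inv().apply(d),(A.inv()*R.from_rotvec([.3955,.0878,-.43155])).as_rotvec())
E
```

```text
[ 0.45112464 -0.11846099  0.47339071] [-0.27495421  0.50049494 -2.70391761] 0.015989586214470723
[-0.1896462   0.04680962  0.0082437 ] [ 0.19549609  0.04354908 -0.21460458]
```

Call:
{"method": "carry_out", "body": {"targets": [{"hand": 10,"x": -0.03,"y": 0.007,"z": 0.001,"ax": 0.03,"ay": 0.007,"az": -0.034},{"hand": 10,"x": -0.06,"y": 0.015,"z": 0.003,"ax": 0.062,"ay": 0.014,"az": -0.068},{"hand": 10,"x": -0.09,"y": 0.022,"z": 0.004,"ax": 0.093,"ay": 0.021,"az": -0.102},{"hand": 10,"x": -0.12,"y": 0.03,"z": 0.005,"ax": 0.124,"ay": 0.028,"az": -0.136},{"hand": 10,"x": -0.15,"y": 0.037,"z": 0.006,"ax": 0.155,"ay": 0.035,"az": -0.17},{"hand": 10,"x": -0.175,"y": 0.043,"z": 0.008,"ax": 0.18,"ay": 0.04,"az": -0.198},{"hand": 10,"x": -0.1896,"y": 0.0468,"z": 0.008,"ax": 0.1955,"ay": 0.0435,"az": -0.2146},{"hand": 10,"x": -0.1896,"y": 0.0468,"z": 0.008,"ax": 0.1955,"ay": 0.0435,"az": -0.2146}]}}

```text
t: 15.68
tool_pos: [0.5149, -0.3029, 0.4784]
orientation: [-1.859, -2.53, 0.001]
force: [0.2, 0.2, -2.8]
opening: 0.0155
gripper_force: 40.0
```

```bash
python3 - <<'E'
from h import *
s=read_state(); print(s['tool_pos'],s['force'],rel([.5147,-.302,.36],down(17.45),s))
E
```

```text
[ 0.51485587 -0.3029472   0.47835743] [ 0.1727089   0.22638626 -2.81294338] (array([0.0007682 , 0.00034692, 0.11835832]), array([-0.00179718, -0.00154162, -0.0013185 ]))
```

Call:
{"method": "carry_out", "body": {"targets": [{"hand": 10,"x": 0.0005,"y": 0,"z": 0.015,"ax": -0.001,"ay": -0.001,"az": -0.001},{"hand": 10,"x": 0.0005,"y": 0,"z": 0.035,"ax": -0.001,"ay": -0.001,"az": -0.001},{"hand": 10,"x": 0.0005,"y": 0,"z": 0.055,"ax": -0.001,"ay": -0.001,"az": -0.001},{"hand": 10,"x": 0.0005,"y": 0,"z": 0.075,"ax": -0.001,"ay": -0.001,"az": -0.001},{"hand": 10,"x": 0.0005,"y": 0,"z": 0.095,"ax": -0.001,"ay": -0.001,"az": -0.001},{"hand": 10,"x": 0.0005,"y": 0,"z": 0.11,"ax": -0.001,"ay": -0.001,"az": -0.001},{"hand": 10,"x": 0.0005,"y": 0,"z": 0.115,"ax": -0.001,"ay": -0.001,"az": -0.001},{"hand": 10,"x": 0.0005,"y": 0,"z": 0.115,"ax": -0.001,"ay": -0.001,"az": -0.001}]}}

```text
t: 16.68
tool_pos: [0.5144, -0.3016, 0.365]
orientation: [1.857, 2.533, -0.0]
force: [0.6, -0.8, -2.3]
opening: 0.016
gripper_force: 40.0
```

```bash
python3 - <<'E'
from h import *
s=read_state(); print(s['tool_pos'],s['force'])
im,d,W=cloud('scene'); cv2.imwrite('pics/s4.png',cv2.resize(im[60:230,190:340],None,fx=3.5,fy=3.5))
# block faces seen in scene: points on it, in board frame
b=np.radians(17.45); Rm=np.array([[np.cos(b),-np.sin(b)],[np.sin(b),np.cos(b)]])
w=W.reshape(-1,3); q=(w[:,:2]-[.5319,-.2966])@Rm
k=(w[:,2]>.06)&(w[:,2]<.155)&(abs(q)<.08).all(1)
print(k.sum(),(np.percentile(q[k],[1,5,50,95,99],axis=0)*1000).round(1).tolist(), np.percentile(w[k,2],[0,100]))
for z0 in(.06,.085,.11,.135):
    kk=k&(w[:,2]>z0)&(w[:,2]<z0+.02); print(z0,(np.percentile(q[kk],[2,50,98],axis=0)*1000).round(1).tolist())
k=(w[:,2]>.026)&(w[:,2]<.038)&(abs(q[:,0])<.08)&(abs(q[:,1])<.06); print('strips y',(np.percentile(q[k,1],[1,25,50,75,99])*1000).round(1))
E
```

```text
[ 0.51444561 -0.30160226  0.3649713 ] [ 0.59423515 -0.8135325  -2.29406316]
677 [[-36.3, -18.7], [-30.6, -13.1], [21.6, 16.1], [43.7, 19.9], [45.4, 21.4]] [0.06026054 0.1549474 ]
0.06 [[-33.5, -16.2], [20.9, 16.3], [44.5, 21.2]]
0.085 [[-36.3, -15.2], [18.0, 16.2], [44.2, 21.2]]
0.11 [[-32.8, -15.3], [23.3, 16.3], [45.7, 20.5]]
0.135 [[-32.9, -16.4], [22.7, 15.7], [44.4, 20.2]]
strips y [-44.   -6.8  35.1  41.3  47.5]
```

View pics/s4.png

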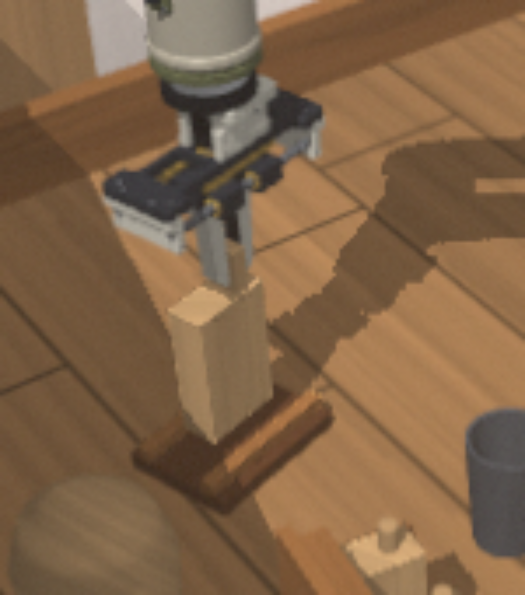

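Call:
{"method": "carry_out", "body": {"targets": [{"hand": 10,"x": 0,"y": 0,"z": 0.006,"ax": 0,"ay": 0,"az": 0},{"hand": 10,"x": 0,"y": 0,"z": 0.012,"ax": 0,"ay": 0,"az": 0},{"hand": 10,"x": 0,"y": 0,"z": 0.017,"ax": 0,"ay": 0,"az": 0},{"hand": 10,"x": 0,"y": 0,"z": 0.02,"ax": 0,"ay": 0,"az": 0},{"hand": 10,"x": 0,"y": 0,"z": 0.021,"ax": 0,"ay": 0,"az": 0},{"hand": 10,"x": 0,"y": 0,"z": 0.021,"ax": 0,"ay": 0,"az": 0}]}}

```text
t: 17.48
tool_pos: [0.5145, -0.3015, 0.3441]
orientation: [1.857, 2.533, -0.0]
force: [-0.4, 0.3, -2.6]
opening: 0.0157
gripper_force: 40.0
```

Call:
{"method": "carry_out", "body": {"targets": [{"hand": 10,"x": 0,"y": 0,"z": 0.001,"ax": 0,"ay": 0,"az": 0},{"hand": 10,"x": 0,"y": 0,"z": 0.001,"ax": 0,"ay": 0,"az": 0}]}}

```text
t: 17.73
tool_pos: [0.5145, -0.3016, 0.3431]
orientation: [1.857, 2.533, -0.0]
force: [-0.7, -1.0, -3.5]
opening: 0.0159
gripper_force: 40.0
```

Call:
{"method": "carry_out", "body": {"targets": [{"hand": 10,"x": 0,"y": 0,"z": 0.001,"ax": 0,"ay": 0,"az": 0},{"hand": 10,"x": 0,"y": 0,"z": 0.001,"ax": 0,"ay": 0,"az": 0}]}}

```text
t: 17.98
tool_pos: [0.5145, -0.3016, 0.3422]
orientation: [1.857, 2.532, -0.0]
force: [-0.2, -0.9, -0.7]
opening: 0.0158
gripper_force: 40.0
```

Contact beginning (weight shed). Another half to one millimetre.

Call:
{"method": "carry_out", "body": {"targets": [{"hand": 10,"x": 0,"y": 0,"z": 0.0005,"ax": 0,"ay": 0,"az": 0},{"hand": 10,"x": 0,"y": 0,"z": 0.0005,"ax": 0,"ay": 0,"az": 0},{"hand": 10,"x": 0,"y": 0,"z": 0.0005,"ax": 0,"ay": 0,"az": 0}]}}

```text
t: 18.35
tool_pos: [0.5145, -0.3017, 0.3422]
orientation: [1.857, 2.532, -0.0]
force: [-1.8, -1.0, 5.4]
opening: 0.016
gripper_force: 40.0
```

Call:
{"method": "carry_out", "body": {"targets": [{"hand": 22,"x": 0,"y": 0,"z": 0,"ax": 0,"ay": 0,"az": 0},{"hand": 30,"x": 0,"y": 0,"z": 0,"ax": 0,"ay": 0,"az": 0},{"hand": 45,"x": 0,"y": 0,"z": 0,"ax": 0,"ay": 0,"az": 0},{"hand": 45,"x": 0,"y": 0,"z": 0,"ax": 0,"ay": 0,"az": 0},{"hand": 45,"x": 0,"y": 0,"z": 0,"ax": 0,"ay": 0,"az": 0},{"hand": 45,"x": 0,"y": 0,"z": -0.01,"ax": 0,"ay": 0,"az": 0},{"hand": 45,"x": 0,"y": 0,"z": -0.03,"ax": 0,"ay": 0,"az": 0},{"hand": 45,"x": 0,"y": 0,"z": -0.06,"ax": 0,"ay": 0,"az": 0}]}}

```text
t: 19.35
tool_pos: [0.5142, -0.3014, 0.4029]
orientation: [1.857, 2.533, -0.0]
force: [1.0, -0.3, 0.3]
opening: 0.0418
gripper_force: 0.0
```

Call:
{"method": "carry_out", "body": {"targets": [{"hand": 45,"x": 0,"y": 0,"z": -0.03,"ax": 0,"ay": 0,"az": 0},{"hand": 45,"x": 0,"y": 0,"z": -0.06,"ax": 0,"ay": 0,"az": 0},{"hand": 45,"x": 0,"y": -0.03,"z": -0.08,"ax": 0,"ay": 0,"az": 0},{"hand": 45,"x": 0,"y": -0.07,"z": -0.08,"ax": 0,"ay": 0,"az": 0},{"hand": 45,"x": 0,"y": -0.1,"z": -0.08,"ax": 0,"ay": 0,"az": 0},{"hand": 45,"x": 0,"y": -0.12,"z": -0.08,"ax": 0,"ay": 0,"az": 0},{"hand": 45,"x": 0,"y": -0.12,"z": -0.08,"ax": 0,"ay": 0,"az": 0},{"hand": 45,"x": 0,"y": -0.12,"z": -0.08,"ax": 0,"ay": 0,"az": 0}]}}

```text
t: 20.35
tool_pos: [0.4003, -0.3374, 0.4819]
orientation: [1.856, 2.532, 0.0]
force: [0.4, 0.4, 0.8]
opening: 0.0417
gripper_force: 0.0
```

```bash
python3 - <<'E'
from h import *
s=read_state(); print(s['tool_pos'],s['force'],s['t'])
im,d,W=cloud('top'); im2,_,_=cloud('scene')
o=np.hstack([cv2.resize(im[150:350,220:540],(480,300)),cv2.resize(im2[100:340,190:440],(312,300))]); cv2.imwrite('pics/f.png',o)
b=np.radians(17.45); Rm=np.array([[np.cos(b),-np.sin(b)],[np.sin(b),np.cos(b)]])
w=W.reshape(-1,3); q=(w[:,:2]-[.5319,-.2966])@Rm
k=(abs(w[:,2]-.148)<.006)&(abs(q)<.08).all(1); print('top',(np.percentile(q[k],[1,50,99],axis=0)*1000).round(1).tolist(),np.median(w[k,2]))
E
```

```text
[ 0.40034485 -0.33737934  0.4818576 ] [0.39533224 0.35852112 0.8405052 ] 20.35
top [[-39.4, -18.0], [7.9, 2.3], [40.4, 18.5]] 0.1472289175947331
```

View pics/f.png

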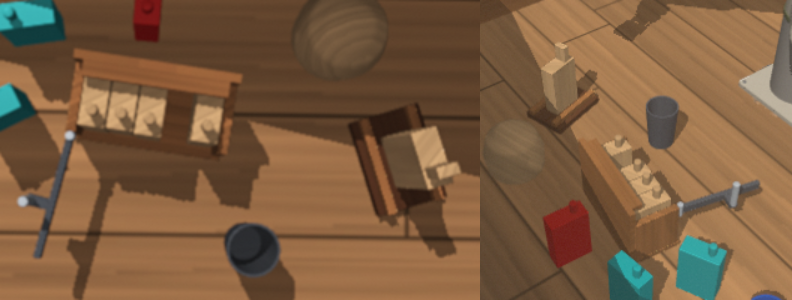

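The block stands upright on the board, centred in the lane (its top spans ±40 mm by ±18 mm). The keeper is open past square, and the other four blocks are standing in the rack.

```bash
python3 -c "
from plant import robot
print(robot.close_job())"
```

```text
the job is handed in; nothing more can be done
None
```

The job is done and handed in at about 20 s: the keeper is open at about 1.68 rad, the bar-grip block stands upright and centred between the strips on the board, and the other four blocks are still in the rack, with nothing else seen to have moved.

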